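Knock the orange plug out of its mould

ROBOT

A 7-joint arm with a two-finger parallel gripper is mounted at the origin on the work surface. World frame = base frame: x ahead of the robot, y to its left, z up, the work surface at z = 0. Lengths are in mm, angles in rad, forces in N, time in s.
With the tool pointing down it reaches from about 425 to 925 mm from the base axis. Payload 6.8 kg.
Tool frame: the origin (TCP) lies midway between the tips of the shut fingers; the grasp point (between the pads) lies 19 mm behind it (ctrl.tcp_to_grasp is the distance from the TCP to the grasp point, in mm); z points along the fingers, x is the direction in which the jaws open and shut, and the axes are right-handed (so a half turn about z gives the same grasp; the last joint's range is limited). The gripper opens to 88 mm and grips with 3 to 60 N. Pads are 20 mm wide; open, the fingers measure 115 mm over their backs; the gripper's body (75 mm by 178 mm) begins 61 mm behind the grasp point.
Start: joints at [-1.242, 0.477, 0.022, 1.555, -0.011, 1.109, -0.083], TCP at [285.552, 611.643, 222.664] pointing down, gripper open.
Joint ranges: [-2.96, 2.96], [-0.34, 2.1], [-1.41, 1.46], [0.24, 2.44], [-1.37, 4.51], [0.17, 1.92], [-2.96, 2.96]. Speed limits (rad/s): [2.39, 2.39, 3.14, 3.14, 3.14, 3.14, 3.14].

INTERFACE

Orientations are given as [roll, pitch, yaw] about the fixed x, y, z axes, in that order (R = Rz(yaw) Ry(pitch) Rx(roll)).
In Python, from workcell import ctrl gives the robot as it stands.
- The arm moves only by the tool drive_tool, never from a script. Its arguments are lists of equal length, an entry for each row: "xyz": the shift along the world's x, y, z in cm, a list of three; "angular": the turn, a rotation vector about the world's x, y, z in rad, a list of three. A call has exactly 8 rows; each row shifts and turns the commanded pose from where the row before left it; what a row does not reach is not made up. A row lasts 1/8 s, in which the tool goes at most 62.5 mm and 10.7 degrees, less where a joint would pass 70% of its speed; a pose out of reach is approached as far as the arm can. A call with a gripper value outside its range is refused whole. "gripper" is the opening, from 0 (shut) to 1 (fully open), set as the call begins (left out, the last holds). The fingers move at their own pace and stop on an object; the grip force is fixed at half the most. Time passes only in rows, so rows that do not move let the fingers close, or fill a call up. It gives the time, the measured TCP pose, the force and the opening at its end, in the units of the state.
- ctrl.read_state(): the state, without advancing time (a new reading comes with each control period).
- ctrl.read_camera(name): name is "side" or "top" or "wrist"; returns the picture (480x640x3 uint8, red, green, blue); there is no depth.
- ctrl.calibration(name): a dict with "vfov" (degrees; the focal length in pixels is half the picture's height over the tangent of half this angle, whatever the lens; pixels are square), "cx", "cy" (the principal point, pixels), "extrinsics" (4x4, takes a point from camera to world coordinates). Camera axes: x right, y down, z forward; pixel columns grow to the right and rows downward; lengths in mm; the calibration is good to about 2 mm. A picture is of the moment at which its call begins: read the wrist's pose just before it. calibration takes no time and is no camera call; for the wrist camera it gives the pose at the moment of the call.
- ctrl.close_job(): hands the job in, once; it reports no verdict.
The state is a dict: "time_s": time; "joint_positions": joint angles; "joint_velocities": joint speeds; "joint_efforts": joint torques, N m; "ee_pos": TCP position; "tool_rot": TCP orientation; "contact_force": force on the tool from outside, world axes, zero at the start; "wrist_torque": the same for the moment, N m; "width": finger opening in mm.
Only numpy, scipy, OpenCV 4.12 (cv2) and the standard library are available. Lean on these libraries where they do the work, as an engineer would, in place of code of your own. Each camera call takes 0.05 s, during which the arm holds its last target.

TASK

The cast orange plug is stuck in the mould cup with the orange band. Lift that cup out of its cradle, turn it mouth-down over the blue tray so that its mouth points well below level, and rap its rim briskly on the tray until the plug drops out and lies in the tray. Then put the empty cup back in its cradle as it was, mouth up, let go of it, and leave the cup with the black band alone.

Things in the scene. Friction and masses are not known exactly. Their poses are not given: they have to be found in the camera images.
- mould_center (a point): Aluminium cup 50x50x70 mm, wall 5, orange band at its open mouth, 0.2 kg. Point: its centre, 35 from each end, 70 up. It leans in a fixed cradle: z = to the mouth, 45 deg up, away from the robot; y = level, through the free side faces to grip; x = down and away, into the cradle's back plate (44 wide, touching the +x face; 60 wide stop under the closed end): fingers come in along +x, cup lifts out along -x.
- plug_center (a point): Orange plug, 39x39x28 mm block with a 10 mm boss on top, 55 g. Point: the block's centre, 13 mm from the cup's centre towards its closed end; z along the boss, at the start as the cup's z. Sprung catches hold it when the cup is just turned over. With the mouth 45 deg or more below level, a rap on the tray at 0.15-0.25 m/s, once or a few times, frees it; slow pressing does not.
- tray: Blue open tray, 220 x 220 mm outside, walls 30 mm high and 5 mm thick, floor 5 mm thick, fixed to the table. Origin: centre of its underside, on the table; x and y along its sides, z up. Floor or rim may be rapped on.
- mould_black_center (a point): Bystander to leave alone: a like cup, 50 x 50 x 70 mm, with a black band and a white plug that stays in it, leaning in a like cradle of its own. Point: its centre; axes as for the orange-banded cup.

How it is judged:
By the outcome, as a careful person would: the job done as asked, in the order asked, and still so for the second after the job is handed in, with the robot touching nothing.
It also fails if it takes over 64 s, if anything falls off the work surface, if the arm or the gripper's body presses on something with over 40 N, if the wrist force passes 120 N, or if a joint passes its speed limit or range.

## Working session

There is one attempt and no reset: what is moved stays moved. The work goes in short steps, Python scripts to look and compute and a tool call to move; the robot and the scene stay as the last step left them, time stands still between calls to the robot, and variables do not carry over. Pictures are saved under pics/ and viewed, and the job is handed in when it is done.

Besides the shell and the picture viewer there is one more tool, called after "Emit:" as a command line: name --argument value ..., lists and objects as JSON in quotes. drive_tool: Moves the arm, as the interface text tells. Its arguments: {"type":"object","properties":{"xyz":{"type":"array"},"angular":{"type":"array"},"gripper":{"type":"number"}},"required":["xyz","angular"]}

```bash
ls; mkdir -p pics; python3 - <<'E'
from workcell import ctrl
import cv2, numpy as np
np.set_printoptions(precision=4,suppress=True)
print(ctrl.read_state(), ctrl.tcp_to_grasp)
for n in ("side","top","wrist"):
    c=ctrl.calibration(n); print(n,c)
    cv2.imwrite(f"pics/{n}0.png",ctrl.read_camera(n)[:,:,::-1])
E
```

```text
pics
{'time_s': 0.0, 'joint_positions': array([-1.2421,  0.4778,  0.0223,  1.5564, -0.0115,  1.1093, -0.0831]), 'joint_velocities': array([ 0.0002, -0.0014,  0.0002,  0.0001,  0.0004,  0.0021,  0.0003]), 'joint_efforts': array([ -0.0008, -58.2853,   1.5345, -27.2614,  -0.0543,   0.0171,
         0.0002]), 'ee_pos': array([285.3041, 611.099 , 221.7194]), 'tool_rot': array([3.1414, 0.0017, 1.134 ]), 'contact_force': array([ 0.0794, -1.5666,  0.4148]), 'wrist_torque': array([ 0.0012, -0.0704, -0.0407]), 'width': 87.58311613382827} 18.700000000000003
side {'vfov': 44.416704630009605, 'cx': 319.34110195842044, 'cy': 237.10909092652201, 'extrinsics': array([[ -0.9857,   0.0741,  -0.1511, 773.1214],
       [  0.1664,   0.5631,  -0.8094, 823.939 ],
       [  0.0251,  -0.823 ,  -0.5674, 656.2375],
       [  0.    ,   0.    ,   0.    ,   1.    ]])}
top {'vfov': 42.273143299115226, 'cx': 320.6789056831955, 'cy': 242.0972157956968, 'extrinsics': array([[   0.0165,   -0.9822,    0.1873,  431.6485],
       [  -0.9999,   -0.0162,    0.0031,  -11.1198],
       [  -0.0001,   -0.1873,   -0.9823, 1014.8574],
       [   0.    ,    0.    ,    0.    ,    1.    ]])}
wrist {'vfov': 71.37215466079216, 'cx': 316.99499962858584, 'cy': 237.7293431135732, 'extrinsics': array([[  0.4223,   0.8795,   0.2194, 225.162 ],
       [  0.9064,  -0.4092,  -0.1045, 639.3996],
       [ -0.0021,   0.243 ,  -0.97  , 384.44  ],
       [  0.    ,   0.    ,   0.    ,   1.    ]])}
```

View pics/side0.png

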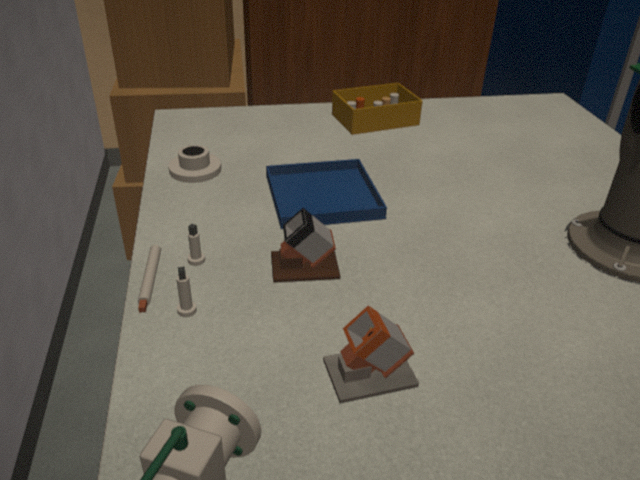

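View pics/top0.png

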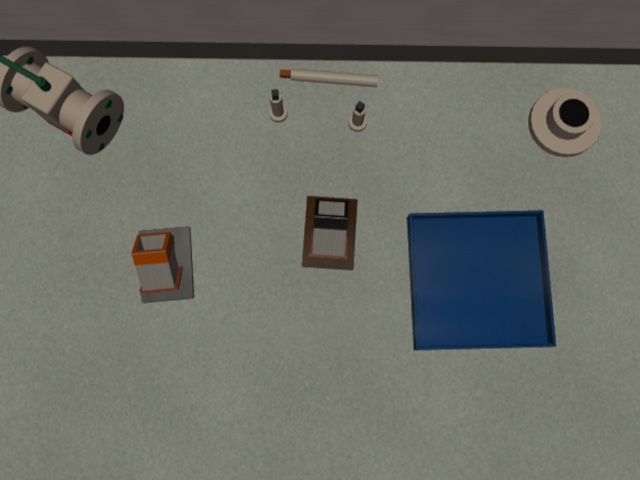

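View pics/wrist0.png

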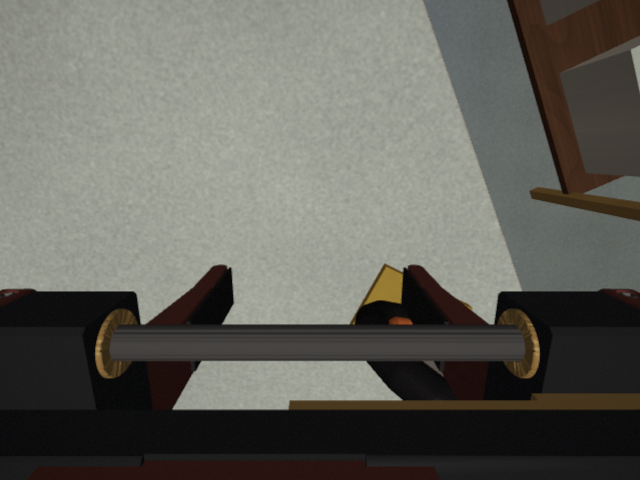

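The top view shows the orange-banded cup near (155,262), the black one near (331,230) and the tray spanning about (408–553, 212–348). The side view shows the orange cup near (378,342). The wrist camera shows nothing useful yet. I'll zoom in for the corners.

```bash
python3 - <<'E'
import cv2, numpy as np
t=cv2.imread('pics/top0.png'); s=cv2.imread('pics/side0.png')
a=cv2.resize(t[215:315,115:215],None,fx=6,fy=6,interpolation=cv2.INTER_CUBIC)
cv2.imwrite('pics/topz.png',a)
a=cv2.resize(s[300:400,310:430],None,fx=6,fy=6,interpolation=cv2.INTER_CUBIC)
cv2.imwrite('pics/sidez.png',a)
E
```

```text
(no output)
```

View pics/topz.png

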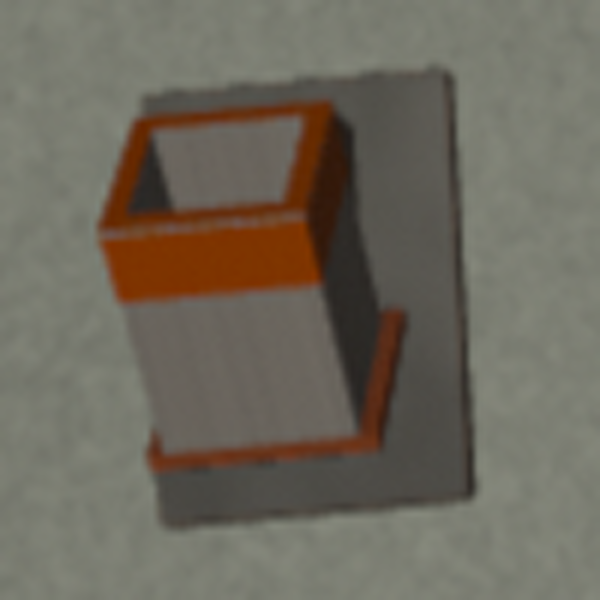

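View pics/sidez.png

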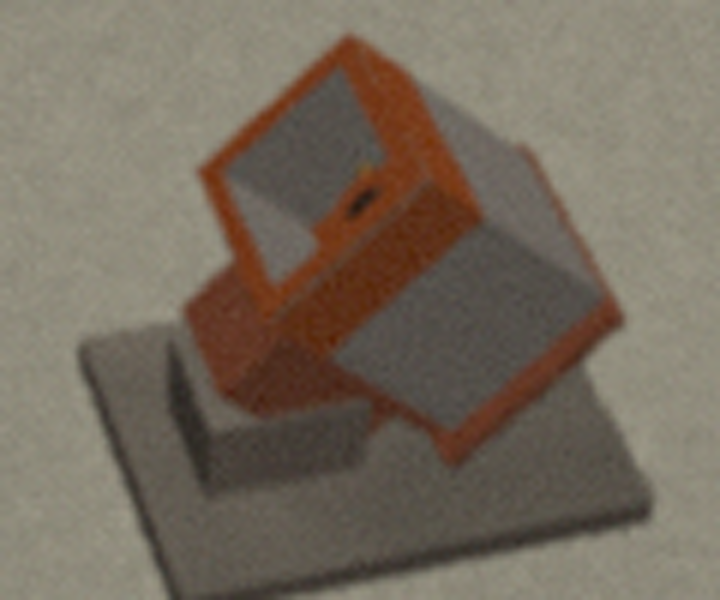

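```bash
cat > h.py <<'E'
from workcell import ctrl
import numpy as np
np.set_printoptions(precision=3,suppress=True)
C={n:ctrl.calibration(n) for n in("side","top")}
def ray(n,p,c=None):
    c=c or C[n]; f=240/np.tan(np.radians(c["vfov"]/2)); E=c["extrinsics"]
    d=E[:3,:3]@np.array([(p[0]-c["cx"])/f,(p[1]-c["cy"])/f,1.]); return E[:3,3],d/np.linalg.norm(d)
def plane(n,p,z):
    o,d=ray(n,p); return o+d*(z-o[2])/d[2]
def tri(pt,ps):
    o1,d1=ray("top",pt);o2,d2=ray("side",ps)
    s=np.linalg.lstsq(np.c_[d1,-d2],o2-o1,rcond=None)[0]
    a=o1+s[0]*d1;b=o2+s[1]*d2
    return (a+b)/2,np.linalg.norm(a-b)
def proj(n,P):
    c=C[n]; f=240/np.tan(np.radians(c["vfov"]/2)); E=c["extrinsics"]; q=E[:3,:3].T@(np.array(P)-E[:3,3])
    return q[:2]/q[2]*f+[c["cx"],c["cy"]]
E
python3 - <<'E'
from h import *
T=dict(A=(103,232),B=(305,215),C=(332,104),D=(140,122),E=(162,452),F=(362,436))
S=dict(A=(436,178),B=(350,38),C=(205,172),D=(272,310),E=(603,300))
P={}
for k in S:
    P[k],g=tri((T[k][0]/6+115-.4,T[k][1]/6+215-.4),(S[k][0]/6+310-.4,S[k][1]/6+300-.4)); print(k,P[k],g)
for a,b in("AB","BC","CD","DA","AE"): print(a,b,np.linalg.norm(P[a]-P[b]),P[b]-P[a])
m=(P["A"]+P["B"]+P["C"]+P["D"])/4; print("mouth",m)
# tray rim corners top (z=30) 
for p in((408,212),(543,211),(554,346),(414,349)): print(plane("top",p,30))
for p in((141,229),(190,227),(194,298),(142,302)): print("base",plane("top",p,8))
E
```

```text
A [581.603 270.854 111.112] 2.1380713575118753
B [588.061 221.324 109.745] 0.33195256192511813
C [622.472 225.221  75.469] 0.9777198736817722
D [616.756 273.626  77.54 ] 0.49608917217875614
E [534.265 266.444  61.422] 0.8032653978116598
A B 49.9685241836377 [  6.459 -49.53   -1.367]
B C 48.724277653358705 [ 34.41    3.897 -34.275]
C D 48.78558063151339 [-5.716 48.405  2.07 ]
D A 48.68820522591245 [-35.153  -2.772  33.573]
A E 68.77130225312916 [-47.338  -4.41  -49.691]
mouth [602.223 247.756  93.467]
[ 671.738 -149.469   30.   ]
[ 677.035 -369.583   30.   ]
[ 459.944 -375.805   30.   ]
[ 451.706 -156.675   30.   ]
base [640.851 290.3     8.   ]
base [645.576 209.267   8.   ]
base [527.899 196.185   8.   ]
base [520.026 280.128   8.   ]
```

```bash
cat >> h.py <<'E'
from scipy.spatial.transform import Rotation as Ro
YAW=.115
def Rtool(yaw,el,flip=False):
    """tool z at elevation -el outward along yaw; tool x = left (or right if flip)"""
    z=np.array([np.cos(yaw)*np.cos(el),np.sin(yaw)*np.cos(el),-np.sin(el)])
    x=np.array([-np.sin(yaw),np.cos(yaw),0])*(-1 if flip else 1)
    return np.c_[x,np.cross(z,x),z]
def cur(): 
    s=ctrl.read_state(); return s,s["ee_pos"],Ro.from_euler("xyz",s["tool_rot"]).as_matrix()
def go(G,R,n):
    """per-row cm / rotvec to bring grasp point to G with R in n rows"""
    s,p,R0=cur(); T=np.array(G)+18.7*R[:,2]
    rv=Ro.from_matrix(R@R0.T).as_rotvec()
    print("TCP",p,"->",T,"tot rot deg",np.degrees(np.linalg.norm(rv)))
    print("row cm",(T-p)/10/n,"rot",rv/n,"deg/row",np.degrees(np.linalg.norm(rv))/n,"mm/row",np.linalg.norm(T-p)/n)
E
python3 - <<'E'
from h import *
c=np.array([577.6,244.9,70]); R=Rtool(YAW,np.pi/4); go(c-100*R[:,2]+[0,0,60],R,16)
R2=Rtool(YAW,np.pi/2); go([450,350,250],R2,8)
E
```

```text
TCP [285.337 611.261 221.955] -> [520.492 238.303 187.488] tot rot deg 54.531681899502146
row cm [ 1.47  -2.331 -0.215] rot [-0.008 -0.049  0.033] deg/row 3.408230118718884 mm/row 27.640477264354047
TCP [285.337 611.261 221.955] -> [450.  350.  231.3] tot rot deg 31.6114538721137
row cm [ 2.058 -3.266  0.117] rot [ 0.    -0.     0.069] deg/row 3.9514317340142124 mm/row 38.620436676692464
```

Emit:
drive_tool --xyz '[[1.5,-2.3,0.5],[1.5,-2.3,0.5],[1.5,-2.3,0.5],[1.5,-2.3,0.5],[1.5,-2.3,0.5],[1.5,-2.3,0.5],[1.5,-2.3,0.5],[1.5,-2.3,0.5]]' --angular '[[-0.008,-0.049,0.033],[-0.008,-0.049,0.033],[-0.008,-0.049,0.033],[-0.008,-0.049,0.033],[-0.008,-0.049,0.033],[-0.008,-0.049,0.033],[-0.008,-0.049,0.033],[-0.008,-0.049,0.033]]' --gripper 1

```text
time_s: 1.15
ee_pos: [405.9, 426.7, 262.6]
tool_rot: [2.748, -0.054, 1.414]
contact_force: [-0.2, -0.2, 0.1]
width: 88.0
```

```bash
python3 - <<'E'
from h import *
s,p,R=cur(); print(repr(s["joint_positions"]),p,s["tool_rot"],s["time_s"],s["contact_force"],"\n",R)
E
```

```text
array([-1.231,  0.191,  0.124,  1.933,  0.436,  0.894,  0.037]) [405.873 426.749 262.643] [ 2.748 -0.054  1.414] 1.15 [-0.176 -0.197  0.119] 
 [[ 0.156  0.909  0.387]
 [ 0.986 -0.165 -0.011]
 [ 0.054  0.383 -0.922]]
```

```bash
cat > fit.py <<'E'
from h import *
import itertools
from scipy.optimize import least_squares
D=[([-1.2421,0.4778,0.0223,1.5564,-0.0115,1.1093,-0.0831],[285.3041,611.099,221.7194],[3.1414,0.0017,1.134]),
   ([-1.231,0.191,0.124,1.933,0.436,0.894,0.037],[405.873,426.749,262.643],[2.748,-0.054,1.414])]
def chain(q,s,b,o):
    R=Ro.from_euler("z",b).as_matrix(); out=[R]
    for i,a in enumerate(q):
        R=R@Ro.from_euler("z" if i%2==0 else "y",a*s[i]).as_matrix(); out.append(R)
    out.append(R@Ro.from_euler("z",o).as_matrix()); return out
def res(x,s):
    e=[]
    for q,p,r in D:
        e.append((Ro.from_matrix(chain(q,s,x[0],x[1])[-1].T)*Ro.from_euler("xyz",r)).as_rotvec())
    return np.concatenate(e)
if __name__=="__main__":
    best=[]
    for sg in itertools.product([1,-1],repeat=4):
        s=[sg[0],1,sg[1],1,sg[2],1,sg[3]]
        for b0 in np.arange(-3,3,1.5):
          for o0 in np.arange(-3,3,1.5):
            f=least_squares(res,[b0,o0],args=(s,)); best.append((f.cost,s,f.x))
    best.sort(key=lambda t:t[0])
    for t in best[:10]: print(t)
E
python3 fit.py
```

```text
(np.float64(1.2076025572181877e-07), [-1, 1, -1, 1, -1, 1, -1], array([-0.001,  3.141]))
(np.float64(1.2076025572182232e-07), [-1, 1, -1, 1, -1, 1, -1], array([-0.001, -3.143]))
(np.float64(1.207602557218843e-07), [-1, 1, -1, 1, -1, 1, -1], array([-0.001, -3.143]))
(np.float64(1.2076025572191562e-07), [-1, 1, -1, 1, -1, 1, -1], array([-0.001, -3.143]))
(np.float64(1.2076025572196912e-07), [-1, 1, -1, 1, -1, 1, -1], array([-0.001,  3.141]))
(np.float64(1.2076025572202063e-07), [-1, 1, -1, 1, -1, 1, -1], array([-0.001, -3.143]))
(np.float64(1.207602557226393e-07), [-1, 1, -1, 1, -1, 1, -1], array([-0.001, -3.143]))
(np.float64(1.2076025572907498e-07), [-1, 1, -1, 1, -1, 1, -1], array([-0.001, -3.143]))
(np.float64(1.2076025572992517e-07), [-1, 1, -1, 1, -1, 1, -1], array([-0.001,  3.141]))
(np.float64(1.2076025573415459e-07), [-1, 1, -1, 1, -1, 1, -1], array([-0.001, -3.143]))
```

Emit:
drive_tool --xyz '[[1.4,-2.3,0.0],[1.4,-2.3,0.0],[1.4,-2.3,0.0],[1.4,-2.3,0.0],[1.4,-2.3,0.0],[1.4,-2.3,0.0],[1.4,-2.3,0.0],[1.4,-2.3,0.0]]' --angular '[[-0.008,-0.049,0.033],[-0.008,-0.049,0.033],[-0.008,-0.049,0.033],[-0.008,-0.049,0.033],[-0.008,-0.049,0.033],[-0.008,-0.049,0.033],[-0.008,-0.049,0.033],[-0.008,-0.049,0.033]]'

```text
time_s: 2.15
ee_pos: [517.7, 242.9, 262.6]
tool_rot: [2.356, 0.003, 1.691]
contact_force: [1.2, -0.1, 0.3]
width: 87.8
```

```bash
python3 - <<'E'
from h import *
s,p,R=cur(); print(repr(s["joint_positions"]),p,s["tool_rot"],s["time_s"],s["contact_force"],"\n",R)
E
```

```text
array([-1.103,  0.003,  0.279,  2.338,  1.29 ,  0.497, -0.221]) [517.682 242.899 262.612] [2.356 0.003 1.691] 2.15 [ 1.218 -0.144  0.267] 
 [[-0.12   0.702  0.702]
 [ 0.993  0.087  0.083]
 [-0.003  0.707 -0.707]]
```

```bash
cat > kin.py <<'E'
from fit import *
D.append(([-1.103,0.003,0.279,2.338,1.29,0.497,-0.221],[517.682,242.899,262.612],[2.356,.003,1.691]))
S=[-1,1,-1,1,-1,1,-1]
def cols(q):
    c=chain(q,S,0,np.pi)
    # params: h, lat1 (y after j1), x after j1, L1 (z after j2), y,x after j3, L2 z after j4, y,x after j5, d
    return np.c_[c[0][:,2],c[1][:,1],c[1][:,0],c[3][:,2],c[3][:,1],c[3][:,0],c[5][:,2],c[5][:,1],c[5][:,0],c[7][:,2]]
if __name__=="__main__":
    A=np.vstack([cols(q) for q,_,_ in D]); y=np.concatenate([p for _,p,_ in D])
    for sel in ([0,3,6,9],[0,1,3,6,9],[0,1,3,4,6,9],[0,1,3,6,7,9],[0,3,4,6,7,9],[0,2,3,6,9],[0,1,3,5,6,9],[0,3,5,6,8,9],[0,1,2,3,6,9]):
        x,r,rk,sv=np.linalg.lstsq(A[:,sel],y,rcond=None); print(sel,x,np.abs(A[:,sel]@x-y).max(),sv[-1])
E
python3 kin.py
```

```text
[0, 3, 6, 9] [306.094 593.705 440.416 434.046] 61.01924248228363 0.20223438042046446
[0, 1, 3, 6, 9] [265.784 -64.288 555.312 464.802 330.655] 2.0453687900259467 0.20214092264048036
[0, 1, 3, 4, 6, 9] [287.962 -28.759 541.047 -33.535 472.921 335.684] 0.09011890552881141 0.05990652319303771
[0, 1, 3, 6, 7, 9] [269.184 -66.804 554.674 465.348   3.789 331.949] 1.1948923270078922 0.19827554389855992
[0, 3, 4, 6, 7, 9] [301.995 530.824 -58.785 478.595  -2.987 338.488] 0.7447386066842796 0.1919835997568073
[0, 2, 3, 6, 9] [ 402.754 -132.337  571.902  605.582  415.805] 55.79561771783355 0.16986111540775384
[0, 1, 3, 5, 6, 9] [268.422 -62.888 559.337  -7.183 470.58  336.175] 1.173740921063768 0.20209428221909986
[0, 3, 5, 6, 8, 9] [337.308 625.308 -92.21  529.334   6.224 466.222] 58.13802220144535 0.07649971938619042
[0, 1, 2, 3, 6, 9] [274.707 -62.373 -10.572 554.714 477.27  332.278] 0.6947944913307538 0.15151373984866856
```

```bash
cat >> kin.py <<'E'
X=np.array([288,-28.76,0,541,-33.5,0,473,0,0,335.7])
LO=np.array([-2.96,-.34,-1.41,.24,-1.37,.17,-2.96]);HI=np.array([2.96,2.1,1.46,2.44,4.51,1.92,2.96])
def fk(q): return cols(q)@X, chain(q,S,0,np.pi)[-1]
def ik(T,R,q0,w=.02):
    def f(q):
        p,Rq=fk(q); return np.r_[(p-T)/10,Ro.from_matrix(R@Rq.T).as_rotvec()*20,w*(q-q0)]
    r=least_squares(f,np.clip(q0,LO+.01,HI-.01),bounds=(LO+.02,HI-.02)); p,Rq=fk(r.x)
    return r.x,np.linalg.norm(p-T),np.degrees(np.linalg.norm(Ro.from_matrix(R@Rq.T).as_rotvec()))
E
python3 - <<'E'
from kin import *
s,p,R0=cur(); q=s["joint_positions"]; print(fk(q)[0]-p)
c=np.array([577.6,244.9,70]); R=Rtool(YAW,np.pi/4)
for off in ([-85,60],[-85,0],[-40,0],[0,0],[-60,0],[-60,80],[-60,150]):
    G=c+off[0]*R[:,2]+[0,0,off[1]]; q,e,a=ik(G+18.7*R[:,2],R,q); print(off,q,e,a)
qa=q
# turn about tool z by pi
for k in np.linspace(0,1,7):
    Rk=R@Ro.from_euler("z",k*np.pi).as_matrix(); q,e,a=ik(G+18.7*Rk[:,2],Rk,q); print("turn",q,e,a)
for k in np.linspace(0,1,7):
    y=YAW+k*(-.43-YAW); Gk=G+k*(np.array([565,-263,200])-G); Rk=Rtool(y,np.radians(45-10*k),True)
    q,e,a=ik(Gk+18.7*Rk[:,2],Rk,q); print("carry",q,e,a)
for z in (150,100,50):
    q,e,a=ik(np.array([565,-263,z])+18.7*Rk[:,2],Rk,q); print("rap",z,q,e,a)
E
```

```text
[ 0.028 -0.502 -0.463]
[-85, 60] [-0.962  0.207  0.185  2.395  1.814  0.436 -0.8  ] 0.0003454438012069705 0.00025450064270228235
[-85, 0] [-0.822  0.355  0.031  2.42   2.105  0.532 -1.127] 0.00020823883019820228 0.0001586187796275884
[-40, 0] [-0.741  0.461 -0.003  2.367  2.235  0.557 -1.219] 5.2587064684786176e-05 4.00547783762057e-05
[0, 0] [-0.684  0.55  -0.023  2.313  2.319  0.579 -1.269] 3.0515536254509048e-05 2.3093920018370732e-05
[-60, 0] [-0.765  0.415 -0.001  2.391  2.178  0.549 -1.178] 6.049381209683301e-05 4.248899688841054e-05
[-60, 80] [-0.823  0.223  0.064  2.354  1.797  0.44  -0.748] 0.00023807207523744698 0.0001866991535479026
[-60, 150] [-0.815  0.083  0.052  2.293  1.371  0.447 -0.274] 0.00022983756127211916 0.0001954437347114436
turn [-0.815  0.083  0.052  2.293  1.371  0.447 -0.274] 6.98215863698063e-09 6.177590749391328e-09
turn [-0.818  0.083  0.055  2.293  1.371  0.447 -0.798] 0.00013467315195225254 0.00011714575637129642
turn [-0.821  0.082  0.058  2.293  1.371  0.447 -1.321] 0.00013473704046457799 0.00011721715763745535
turn [-0.824  0.082  0.061  2.293  1.3
[... 604 characters left out ...]
 7.102747124954041 7.791298357322683
carry [-1.589  0.055  1.44   2.384  1.121  0.19  -2.94 ] 9.643300114993115 9.925860893026304
carry [-1.431 -0.048  1.44   2.386  1.246  0.19  -2.94 ] 21.37451623832879 11.219467569501797
carry [-1.363 -0.32   1.44   2.369  1.45   0.36  -2.94 ] 37.076017808864194 12.536727691465678
carry [-1.24  -0.32   1.44   2.351  1.481  0.356 -2.94 ] 67.52193744689679 12.296549112077573
rap 150 [-1.238 -0.32   1.44   2.388  1.479  0.359 -2.94 ] 104.27482183399549 14.381626938482578
rap 100 [-1.239 -0.32   1.44   2.42   1.473  0.364 -2.94 ] 142.3286371620336 16.27523646518003
rap 50 [-1.265 -0.32   1.44   2.42   1.407  0.403 -2.94 ] 183.47230912366481 17.587961387441982
```

```bash
python3 - <<'E'
from kin import *
s,p,R0=cur(); q=s["joint_positions"]
c=np.array([577.6,244.9,70]); R=Rtool(YAW,np.pi/4)
for off in ([-85,60],[-85,0],[0,0],[-60,0],[-60,80],[-60,130]):
    G=c+off[0]*R[:,2]+[0,0,off[1]]; q,e,a=ik(G+18.7*R[:,2],R,q); print(off,q,e,a)
qg=q
for yt in (-.43,0.,-.2):
  q=qg
  for k in np.linspace(0,1,9):
    y=YAW+k*(yt-YAW); Gk=G+k*(np.array([565,-263,200])-G); Rk=Rtool(y,np.radians(45-10*k))@Ro.from_euler("z",-k*np.pi).as_matrix()
    q,e,a=ik(Gk+18.7*Rk[:,2],Rk,q); print("carry",q,e,a)
  for z in (150,100,50):
    q,e,a=ik(np.array([565,-263,z])+18.7*Rk[:,2],Rk,q); print("rap",z,q,e,a)
E
```

```text
[-85, 60] [-0.962  0.207  0.185  2.395  1.814  0.436 -0.8  ] 0.0003454438012069705 0.00025450064270228235
[-85, 0] [-0.822  0.355  0.031  2.42   2.105  0.532 -1.127] 0.00020823883019820228 0.0001586187796275884
[0, 0] [-0.679  0.55  -0.029  2.312  2.316  0.58  -1.265] 7.561764894044785e-05 5.990976398333133e-05
[-60, 0] [-0.759  0.415 -0.008  2.39   2.176  0.551 -1.174] 6.002654942555144e-05 4.2158443439438664e-05
[-60, 80] [-0.816  0.223  0.056  2.354  1.795  0.442 -0.746] 0.0002357581817192363 0.0001851196262075058
[-60, 130] [-0.818  0.12   0.056  2.313  1.489  0.437 -0.405] 0.00017648066672267557 0.00014575225173850078
carry [-0.818  0.12   0.056  2.313  1.489  0.437 -0.405] 5.778924434356261e-09 4.956513816784899e-09
carry [-0.77   0.093  0.105  2.378  1.642  0.425 -0.149] 3.912313599297593e-05 2.8414660295617878e-05
carry [-0.488  0.087 -0.072  2.42   1.803  0.434  0.117] 0.0007271713665490647 0.0003185311654686838
carry [ 0.339  0.15  -0.797  2.42   1.929  0.509  0.479] 0.003164867717024946 0.0013933667463124474
carry [ 0.973  0.39  -1.39   2.42   1.95   0.729  1.039] 0.434218
[... 2460 characters left out ...]
ry [ 1.214  0.442 -1.39   2.42   2.189  0.558  1.477] 1.5451749536600716 0.655690863020937
carry [ 1.267  0.445 -1.269  2.414  2.428  0.507  1.727] 3.698619028470615e-05 2.4863609185640882e-05
carry [ 1.292  0.455 -1.136  2.38   2.652  0.457  1.981] 3.391884400218703e-05 2.1219441702387053e-05
carry [ 1.3    0.477 -1.006  2.331  2.872  0.426  2.227] 3.1023674541881e-05 1.84522451249051e-05
rap 150 [ 1.233  0.603 -0.943  2.353  2.895  0.557  2.275] 3.746037710233739e-05 2.090418404258768e-05
rap 100 [ 1.186  0.735 -0.888  2.361  2.936  0.677  2.314] 3.272204303312778e-05 2.004581603396396e-05
rap 50 [ 1.151  0.867 -0.836  2.354  2.991  0.78   2.347] 2.90679562640682e-05 1.8853177976405878e-05
```

```bash
python3 - <<'E'
from h import *
c=np.array([577.6,244.9,70]); R=Rtool(YAW,np.pi/4); go(c-80*R[:,2],R,8)
E
```

```text
TCP [517.682 242.899 262.612] -> [534.541 239.926 113.346] tot rot deg 0.358480475642742
row cm [ 0.211 -0.037 -1.866] rot [ 0.     0.    -0.001] deg/row 0.04481005945534275 mm/row 18.780630437880173
```

Emit:
drive_tool --xyz '[[0.21,-0.04,-2.1],[0.21,-0.04,-2.1],[0.21,-0.04,-2.1],[0.21,-0.04,-2.1],[0.21,-0.04,-2.1],[0.21,-0.04,-2.1],[0.21,-0.04,-2.1],[0.21,-0.04,-0.2]]' --angular '[[0,0,-0.001],[0,0,-0.001],[0,0,-0.001],[0,0,-0.001],[0,0,-0.001],[0,0,-0.001],[0,0,0],[0,0,0]]'

```text
time_s: 3.15
ee_pos: [533.9, 239.8, 112.2]
tool_rot: [2.359, 0.004, 1.684]
contact_force: [0.4, 0.6, -0.0]
width: 88.1
```

```bash
python3 - <<'E'
from h import *
import cv2
c=np.array([577.6,244.9,70]); R=Rtool(YAW,np.pi/4); go(c,R,8)
s,p,R0=cur(); print(s["joint_positions"])
cal=ctrl.calibration("wrist"); im=ctrl.read_camera("wrist"); 
f=240/np.tan(np.radians(cal["vfov"]/2)); E=cal["extrinsics"]
im=im[:,:,::-1].copy()
yv,zv,xv=R[:,0],R[:,1],R[:,2]
for sx in(-25,25):
  for sy in(-25,25):
    for sz in(-35,35):
      P=c+sx*xv+sy*yv+sz*zv; q=E[:3,:3].T@(P-E[:3,3]); u=q[:2]/q[2]*f+[cal["cx"],cal["cy"]]; print((sx,sy,sz),u)
      if q[2]>0: cv2.circle(im,(int(u[0]),int(u[1])),3,(0,255,0) if sx<0 else (255,0,255),1)
cv2.imwrite("pics/wrist1.png",im)
cv2.imwrite("pics/side1.png",ctrl.read_camera("side")[:,:,::-1])
E
```

```text
TCP [533.875 239.825 112.191] -> [590.736 246.417  56.777] tot rot deg 0.3282670174579742
row cm [ 0.711  0.082 -0.693] rot [ 0.001 -0.     0.   ] deg/row 0.041033377182246776 mm/row 9.95877250263781
[-0.918  0.373  0.148  2.42   2.158  0.501 -1.192]
(-25, -25, -35) [275.422 209.453]
(-25, -25, 35) [278.327 315.996]
(-25, 25, -35) [358.642 209.732]
(-25, 25, 35) [355.134 316.332]
(25, -25, -35) [283.78  198.916]
(25, -25, 35) [285.629 286.69 ]
(25, 25, -35) [350.795 199.135]
(25, 25, 35) [348.423 286.947]
```

View pics/wrist1.png

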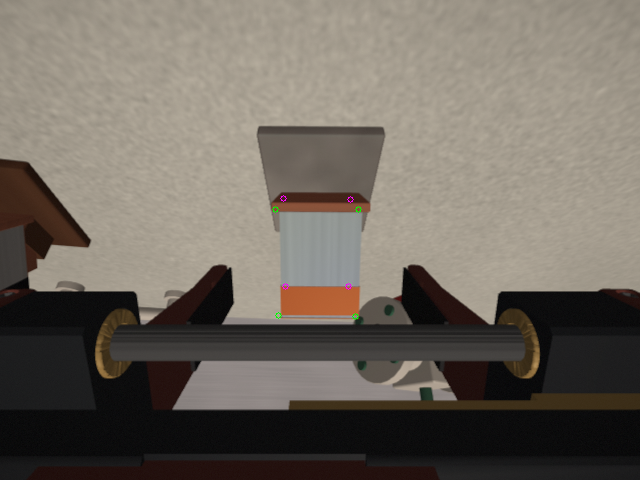

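View pics/side1.png

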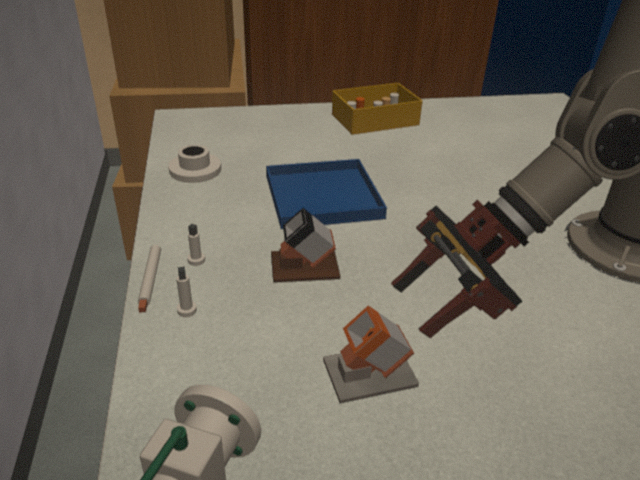

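Overlaid on the wrist picture, my predicted cup corners match to about 3 px. The cup's real edges are at columns 280 and 360 and the jaw midline is at about 317.5, so I'm shifting the target about 2 mm to +y. The side picture shows the jaws lined up with the cup. Going in now.

Emit:
drive_tool --xyz '[[0.71,0.11,-0.68],[0.71,0.11,-0.68],[0.71,0.11,-0.68],[0.71,0.11,-0.68],[0.71,0.11,-0.68],[0.71,0.11,-0.68],[0.71,0.11,-0.68],[0.71,0.11,-0.68]]' --angular '[[0.001,0,0],[0.001,0,0],[0.001,0,0],[0.001,0,0],[0,0,0],[0,0,0],[0,0,0],[0,0,0]]'

```text
time_s: 4.25
ee_pos: [591.6, 249.3, 58.8]
tool_rot: [2.357, -0.001, 1.684]
contact_force: [-0.3, 0.5, 0.5]
width: 88.0
```

```bash
python3 - <<'E'
from h import *
import cv2
c=np.array([577.4,246.8,70]); R=Rtool(YAW,np.pi/4); go(c,R,1)
s,p,R0=cur(); print(s["joint_positions"],s["contact_force"])
cv2.imwrite("pics/side2.png",ctrl.read_camera("side")[250:450,300:500,::-1].repeat(3,0).repeat(3,1))
E
```

```text
TCP [591.616 249.282  58.764] -> [590.536 248.317  56.777] tot rot deg 0.12967735390166135
row cm [-0.108 -0.096 -0.199] rot [-0.001 -0.001  0.002] deg/row 0.12967735390166135 mm/row 2.458428679472895
[-0.776  0.551  0.084  2.314  2.362  0.541 -1.342] [-0.283  0.488  0.545]
```

View pics/side2.png

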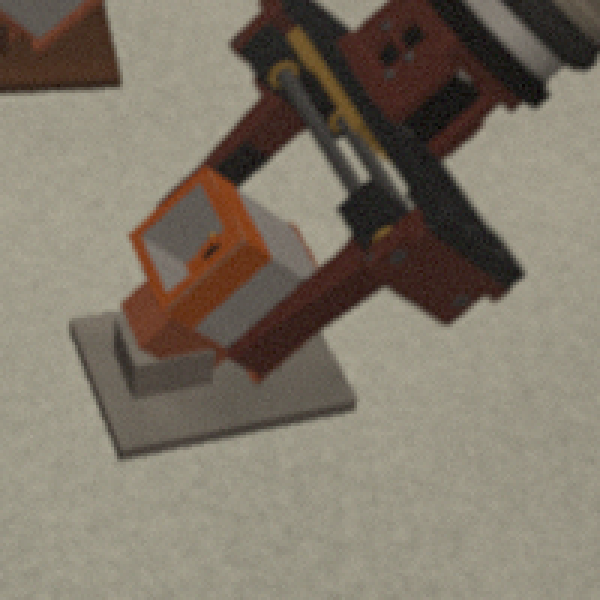

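The side view shows the fingers on either side of the cup, clear of the stop. I'll make the small correction and close.

Emit:
drive_tool --xyz '[[-0.1,-0.1,-0.2],[0,0,0],[0,0,0],[0,0,0],[0,0,0],[0,0,0],[0,0,0],[0,0,0]]' --angular '[[0,0,0],[0,0,0],[0,0,0],[0,0,0],[0,0,0],[0,0,0],[0,0,0],[0,0,0]]' --gripper 0

```text
time_s: 5.3
ee_pos: [590.1, 248.3, 57.5]
tool_rot: [2.356, -0.002, 1.684]
contact_force: [-3.9, -0.9, 5.8]
width: 49.9
```

```bash
python3 - <<'E'
from h import *
s,p,R0=cur(); print(s)
E
```

```text
{'time_s': 5.3, 'joint_positions': array([-0.773,  0.553,  0.08 ,  2.318,  2.367,  0.547, -1.348]), 'joint_velocities': array([ 0.001,  0.   ,  0.001,  0.001,  0.001,  0.001, -0.001]), 'joint_efforts': array([  0.429, -42.999,   3.341, -11.002,   0.425,   2.226,   0.076]), 'ee_pos': array([590.129, 248.275,  57.503]), 'tool_rot': array([ 2.356, -0.002,  1.684]), 'contact_force': array([-3.853, -0.851,  5.792]), 'wrist_torque': array([-0.108,  0.448, -0.148]), 'width': 49.94998778446584}
```

Emit:
drive_tool --xyz '[[-0.5,-0.06,0.5],[-0.84,-0.1,0.85],[-0.84,-0.1,0.85],[-0.84,-0.1,0.85],[0,0,2],[0,0,2.5],[0,0,2.5],[0,0,2.5]]' --angular '[[0,0,0],[0,0,0],[0,0,0],[0,0,0],[0,0,0],[0,0,0],[0,0,0],[0,0,0]]'

```text
time_s: 6.3
ee_pos: [558.1, 244.6, 182.7]
tool_rot: [2.359, -0.002, 1.686]
contact_force: [0.5, -0.2, -2.4]
width: 50.0
```

```bash
python3 - <<'E'
from h import *
import cv2
s,p,R0=cur(); print(s["joint_positions"],s["width"],s["contact_force"])
cv2.imwrite("pics/side3.png",ctrl.read_camera("side")[:,:,::-1])
E
```

```text
[-1.061  0.236  0.352  2.346  1.823  0.359 -0.779] 50.03292674817991 [ 0.54  -0.245 -2.413]
```

View pics/side3.png

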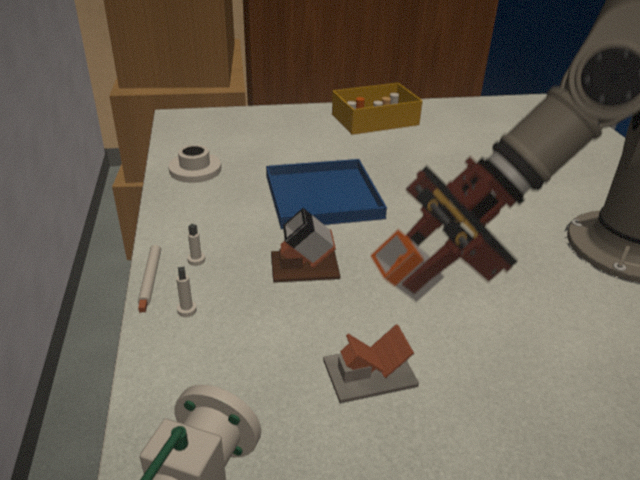

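```bash
cat > plan.py <<'E'
from kin import *
def path(way,nrow):
    """way: list of (TCP, R); prints per-row for each leg and ik feasibility"""
    s,p,R0=cur(); q=s["joint_positions"]; 
    for (T,R),n in zip(way,nrow):
        rv=Ro.from_matrix(R@R0.T).as_rotvec(); T=np.array(T,float)
        print("row cm",(T-p)/10/n,"rot",rv/n,"deg/row",np.degrees(np.linalg.norm(rv))/n)
        qm=0
        for k in range(1,n+1):
            qn,e,a=ik(p+(T-p)*k/n,Ro.from_rotvec(rv*k/n).as_matrix()@R0,q); qm=max(qm,np.abs((qn-q)*8).max()); q=qn
            if k%4==0: print("   ",q,round(e,2),round(a,2))
        print("   max qd",qm); p=T;R0=R
E
python3 - <<'E'
from plan import *
def TT(y,el,turn): return Rtool(y,np.radians(el))@Ro.from_euler("z",-turn).as_matrix()
path([((650,110,260),TT(-.02,45,1.05)),((650,-90,260),TT(-.2,42,2.1)),((610,-255,200),TT(-.4,35,np.pi))],[8,8,8])
E
```

```text
row cm [ 1.13  -1.69   0.926] rot [-0.093 -0.004  0.077] deg/row 6.8953851091209035
    [-1.057  0.182  0.54   2.284  1.551  0.254  0.126] 0.0 0.0
    [-0.918  0.156  0.557  2.207  1.26   0.22   1.03 ] 0.0 0.0
   max qd 1.877592307139524
row cm [ 0.  -2.5  0. ] rot [-0.094  0.005  0.069] deg/row 6.701594527971703
    [-0.7    0.128  0.498  2.236  1.389  0.19   1.493] 0.0 0.0
    [-0.086  0.135  0.034  2.237  1.841  0.19   1.651] 0.0 0.0
   max qd 1.3081264153256618
row cm [-0.5   -2.062 -0.75 ] rot [-0.101  0.017  0.058] deg/row 6.705811547144619
    [ 0.091  0.191 -0.02   2.295  2.373  0.284  1.655] 0.0 0.0
    [ 0.251  0.287 -0.023  2.35   2.821  0.47   1.765] 0.0 0.0
   max qd 1.0911962071660906
```

```bash
python3 - <<'E'
from plan import *
def TT(y,el,turn): return Rtool(y,np.radians(el))@Ro.from_euler("z",-turn).as_matrix()
for x1,x2,z in((610,620,190),(590,600,190)):
  print(x1,x2)
  path([((x1,110,z),TT(-.02,43,1.05)),((x2,-90,z),TT(-.2,40,2.1)),((610,-255,170),TT(-.4,35,np.pi))],[8,8,8])
E
```

```text
610 620
row cm [ 0.63  -1.69   0.051] rot [-0.094 -0.008  0.075] deg/row 6.912723926376502
    [-1.037  0.232  0.482  2.357  1.951  0.305 -0.329] 0.0 0.0
    [-0.942  0.247  0.54   2.369  2.263  0.29  -0.061] 0.0 0.0
   max qd 1.0237704669432555
row cm [ 0.125 -2.5    0.   ] rot [-0.097  0.005  0.066] deg/row 6.738322998055152
    [-0.816  0.245  0.617  2.396  2.585  0.276  0.219] 0.0 0.0
    [-0.595  0.275  0.612  2.407  2.992  0.346  0.422] 0.0 0.0
   max qd 0.8382895156773564
row cm [-0.125 -2.062 -0.25 ] rot [-0.101  0.021  0.056] deg/row 6.702471790967445
    [-0.539  0.364  0.732  2.406  3.215  0.422  0.71 ] 0.0 0.0
    [-0.452  0.514  0.844  2.404  3.41   0.611  0.996] 0.0 0.0
   max qd 0.5956110784523188
590 600
row cm [ 0.38  -1.69   0.051] rot [-0.094 -0.008  0.075] deg/row 6.912723926376502
    [-1.05   0.216  0.475  2.375  1.932  0.321 -0.32 ] 0.0 0.0
    [-0.979  0.216  0.547  2.409  2.215  0.316 -0.026] 0.0 0.0
   max qd 1.029343655170571
row cm [ 0.125 -2.5    0.   ] rot [-0.097  0.005  0.066] deg/row 6.738322998055152
    [-0.509  0.183  0.24   2.42   2.302  0.347  0.515] 0.0 0.0
    [-0.088  0.207  0.023  2.42   2.596  0.392  0.863] 0.0 0.0
   max qd 1.332347989486423
row cm [ 0.125 -2.062 -0.25 ] rot [-0.101  0.021  0.056] deg/row 6.702471790967445
    [-0.064  0.271  0.163  2.401  2.784  0.429  1.214] 0.0 0.0
    [-0.008  0.371  0.279  2.381  3.022  0.548  1.506] 0.0 0.0
   max qd 0.7669861311621187
```

Emit:
drive_tool --xyz '[[0.63,-1.69,0.05],[0.63,-1.69,0.05],[0.63,-1.69,0.05],[0.63,-1.69,0.05],[0.63,-1.69,0.05],[0.63,-1.69,0.05],[0.63,-1.69,0.05],[0.63,-1.69,0.05]]' --angular '[[-0.094,-0.008,0.075],[-0.094,-0.008,0.075],[-0.094,-0.008,0.075],[-0.094,-0.008,0.075],[-0.094,-0.008,0.075],[-0.094,-0.008,0.075],[-0.094,-0.008,0.075],[-0.094,-0.008,0.075]]'

```text
time_s: 7.35
ee_pos: [608.8, 109.3, 185.5]
tool_rot: [2.661, 0.689, 2.428]
contact_force: [-0.5, 0.1, -2.2]
width: 49.9
```

```bash
python3 - <<'E'
from plan import *
s,p,R=cur(); print(s["joint_positions"],p,R[:,2])
def TT(y,el,turn): return Rtool(y,np.radians(el))@Ro.from_euler("z",-turn).as_matrix()
path([((620,-90,190),TT(-.2,40,2.1)),((610,-255,150),TT(-.4,34,np.pi))],[8,8])
E
```

```text
[-0.932  0.255  0.53   2.373  2.275  0.296 -0.071] [608.837 109.256 185.451] [ 0.729 -0.019 -0.685]
row cm [ 0.14  -2.491  0.057] rot [-0.097  0.005  0.066] deg/row 6.698270491154643
    [-0.814  0.25   0.615  2.398  2.588  0.28   0.215] 0.0 0.0
    [-0.596  0.275  0.613  2.407  2.993  0.346  0.42 ] 0.0 0.0
   max qd 0.8391331997216511
row cm [-0.125 -2.062 -0.5  ] rot [-0.102  0.019  0.055] deg/row 6.724871810413293
    [-0.528  0.398  0.72   2.416  3.212  0.468  0.696] 0.0 0.0
    [-0.433  0.593  0.826  2.419  3.381  0.708  0.98 ] 0.0 0.0
   max qd 0.5872438179945529
```

Emit:
drive_tool --xyz '[[0.15,-2.5,0.1],[0.15,-2.5,0.1],[0.15,-2.5,0.1],[0.15,-2.5,0.1],[0.15,-2.5,0.1],[0.15,-2.5,0.1],[0.15,-2.5,0.1],[0.15,-2.5,0.1]]' --angular '[[-0.097,0.005,0.066],[-0.097,0.005,0.066],[-0.097,0.005,0.066],[-0.097,0.005,0.066],[-0.097,0.005,0.066],[-0.097,0.005,0.066],[-0.097,0.005,0.066],[-0.097,0.005,0.066]]'

```text
time_s: 8.35
ee_pos: [620.7, -90.4, 193.2]
tool_rot: [-2.6, 0.719, -2.6]
contact_force: [-0.6, -0.0, -3.3]
width: 50.0
```

```bash
python3 - <<'E'
from plan import *
s,p,R=cur(); print(s["joint_positions"],p,R[:,2])
def TT(y,el,turn): return Rtool(y,np.radians(el))@Ro.from_euler("z",-turn).as_matrix()
path([((615,-262,130),TT(-.4,34,np.pi))],[8])
E
```

```text
[-0.592  0.264  0.613  2.403  2.988  0.332  0.437] [620.674 -90.402 193.242] [ 0.749 -0.151 -0.645]
row cm [-0.071 -2.145 -0.791] rot [-0.102  0.019  0.055] deg/row 6.69976697406587
    [-0.493  0.422  0.693  2.41   3.222  0.489  0.687] 0.0 0.0
    [-0.388  0.654  0.791  2.406  3.374  0.76   0.967] 0.0 0.0
   max qd 0.610724357223762
```

Emit:
drive_tool --xyz '[[-0.07,-2.15,-0.8],[-0.07,-2.15,-0.8],[-0.07,-2.15,-0.8],[-0.07,-2.15,-0.8],[-0.07,-2.15,-0.8],[-0.07,-2.15,-0.8],[-0.07,-2.15,-0.8],[-0.07,-2.15,-0.8]]' --angular '[[-0.102,0.019,0.055],[-0.102,0.019,0.055],[-0.102,0.019,0.055],[-0.102,0.019,0.055],[-0.102,0.019,0.055],[-0.102,0.019,0.055],[-0.102,0.019,0.055],[-0.102,0.019,0.055]]'

```text
time_s: 9.35
ee_pos: [615.6, -261.6, 128.9]
tool_rot: [-2.166, -0.001, -1.966]
contact_force: [0.2, -0.5, -3.3]
width: 49.7
```

```bash
python3 - <<'E'
from plan import *
import cv2
s,p,R=cur(); print(s["joint_positions"],p); print(R,s["contact_force"])
cz=R[:,1]; print("cup z elev",np.degrees(np.arcsin(cz[2])))
G=p-18.7*R[:,2]
print("G",G,[ (sx,sy,(G+35*cz+sx*R[:,2]+sy*R[:,0])) for sx in(-25,25) for sy in(-25,25)])
cv2.imwrite("pics/side4.png",ctrl.read_camera("side")[:,:,::-1])
E
```

```text
[-0.384  0.653  0.792  2.407  3.386  0.762  0.965] [ 615.612 -261.585  128.939]
[[-0.385 -0.518  0.764]
 [-0.923  0.215 -0.319]
 [ 0.001 -0.828 -0.561]] [ 0.18  -0.456 -3.251]
cup z elev -55.89068513372524
G [ 601.324 -255.62   139.425] [(-25, -25, array([ 573.724, -217.033,  124.449])), (-25, 25, array([ 554.479, -263.181,  124.482])), (25, -25, array([ 611.926, -232.984,   96.411])), (25, 25, array([ 592.681, -279.132,   96.443]))]
```

View pics/side4.png

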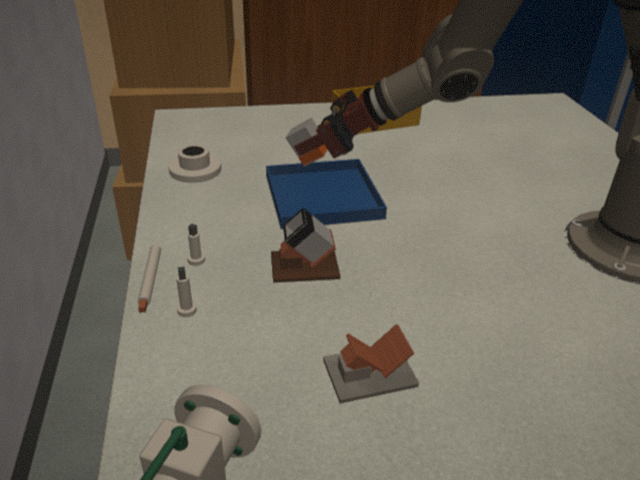

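Emit:
drive_tool --xyz '[[0,0,-2.2],[0,0,-2.3],[0,0,-2.4],[0,0,-2.5],[0,0,2.0],[0,0,2.0],[0,0,0],[0,0,0]]' --angular '[[0,0,0],[0,0,0],[0,0,0],[0,0,0],[0,0,0],[0,0,0],[0,0,0],[0,0,0]]'

```text
time_s: 10.4
ee_pos: [616.6, -261.5, 76.0]
tool_rot: [-2.164, 0.003, -1.968]
contact_force: [0.1, 0.4, -2.7]
width: 49.7
```

```bash
python3 - <<'E'
from plan import *
import cv2
s,p,R=cur(); print(s["joint_positions"],p,s["contact_force"])
for n in("side","top"):
    im=ctrl.read_camera(n)[:,:,::-1]; im=im[80:240,230:430] if n=="side" else im[180:370,390:590]
    cv2.imwrite(f"pics/{n}5.png",cv2.resize(im,None,fx=3,fy=3))
E
```

```text
[-0.335  0.804  0.723  2.404  3.315  0.898  0.949] [ 616.573 -261.522   76.   ] [ 0.119  0.411 -2.652]
```

View pics/side5.png

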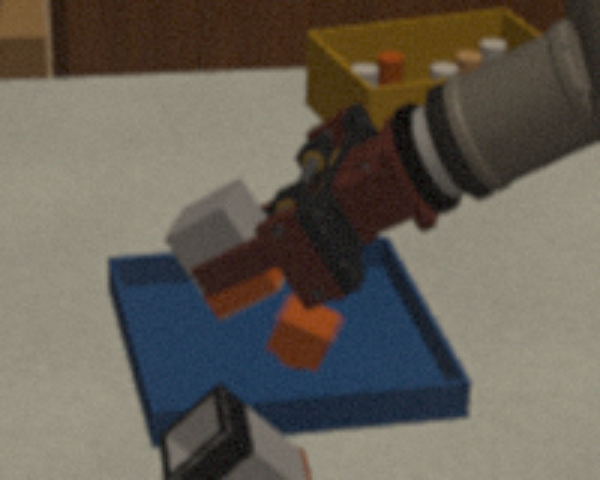

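View pics/top5.png

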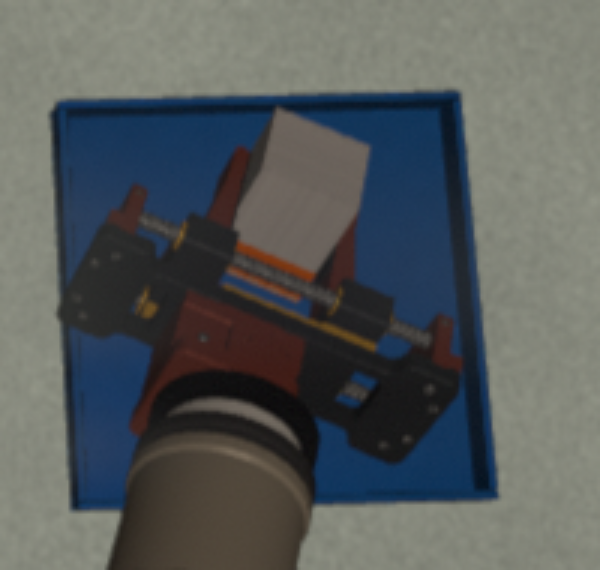

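One rap was enough. In the side view the plug is a separate orange block on the tray floor near full-picture (332,190), clear of the cup. I'll lift straight up and check the cup for slip in the grip.

Emit:
drive_tool --xyz '[[0,0,0.8],[0,0,1.6],[0,0,1.8],[0,0,1.8],[0,0,1.8],[0,0,1.8],[0,0,1.6],[0,0,0.6]]' --angular '[[0,0,0],[0,0,0],[0,0,0],[0,0,0],[0,0,0],[0,0,0],[0,0,0],[0,0,0]]'

```text
time_s: 11.5
ee_pos: [616.6, -262.8, 195.8]
tool_rot: [-2.162, 0.002, -1.97]
contact_force: [-0.0, 0.6, -2.8]
width: 49.8
```

```bash
python3 - <<'E'
from plan import *
import cv2
s,p,R=cur(); print(s["joint_positions"],p,s["contact_force"],s["width"])
cv2.imwrite("pics/wrist6.png",ctrl.read_camera("wrist")[:,:,::-1])
im=ctrl.read_camera("side")[:,:,::-1]
cv2.imwrite("pics/side6.png",cv2.resize(im[80:240,230:430],None,fx=3,fy=3))
# expected cup corners, unslipped
G=p-18.7*R[:,2]
for sx in(-25,25):
  for sy in(-25,25):
    for sz in(-35,35):
      u=proj("side",G+sx*R[:,2]+sy*R[:,0]+sz*R[:,1]); print((sx,sy,sz),(u-[230,80])*3)
E
```

```text
[-0.465  0.461  0.878  2.386  3.442  0.571  0.999] [ 616.576 -262.823  195.795] [-0.043  0.559 -2.775] 49.77057769748306
(-25, -25, -35) [226.569  38.926]
(-25, -25, 35) [284.044 132.223]
(-25, 25, -35) [245.597  12.249]
(-25, 25, 35) [300.685 102.945]
(25, -25, -35) [163.491  73.684]
(25, -25, 35) [221.242 164.349]
(25, 25, -35) [184.31   46.339]
(25, 25, 35) [239.671 134.555]
```

View pics/wrist6.png

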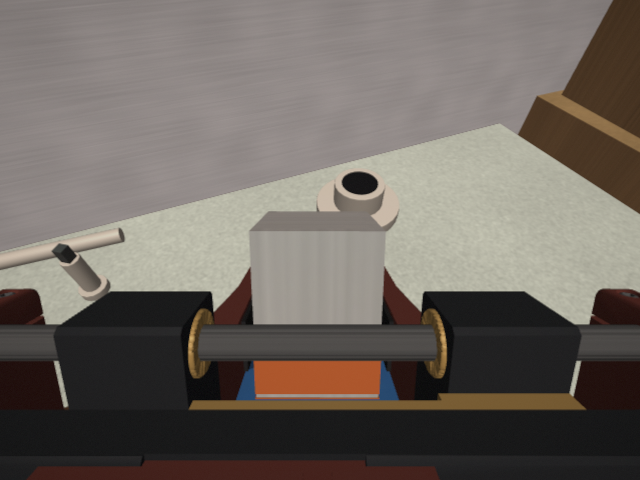

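View pics/side6.png

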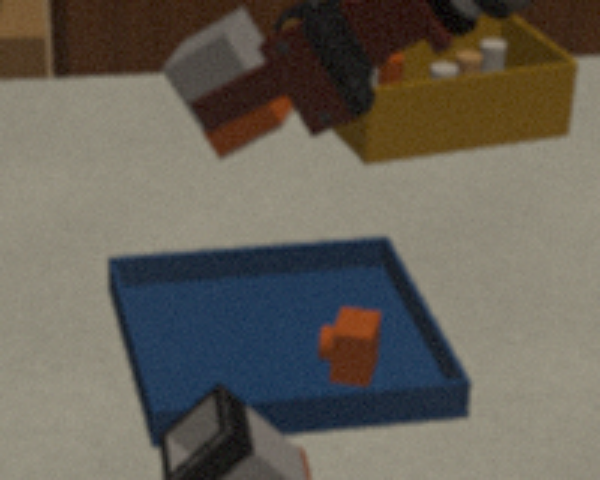

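```bash
python3 - <<'E'
from plan import *
s,p,R=cur(); cal=ctrl.calibration("wrist"); f=240/np.tan(np.radians(cal["vfov"]/2)); E=cal["extrinsics"]
def pj(P): q=E[:3,:3].T@(P-E[:3,3]); return q[:2]/q[2]*f+[cal["cx"],cal["cy"]]
# grip offset at closing: cup centre vs grasp point, from grasp TCP
Rg=Ro.from_euler("xyz",[2.356,-.002,1.684]).as_matrix(); Gg=np.array([590.1,248.3,57.5])-18.7*Rg[:,2]
print("Gg",Gg)
for name,a,dx,dz in(("no slip",0,0,0),("rot+3",np.radians(3),0,0),("dx+2",0,2,0),("dz+2",0,0,2)):
    G=p-18.7*R[:,2]; Rc=Ro.from_rotvec(R[:,0]*a).as_matrix()@R
    G=G+dx*R[:,2]+dz*R[:,1]
    print(name,[(sx,sy,sz,pj(G+sx*Rc[:,2]+sy*Rc[:,0]+sz*Rc[:,1]).round(1)) for sx,sy,sz in((-25,-25,-35),(-25,25,-35),(25,-25,-35),(25,25,-35),(-25,-25,35),(-25,25,35))])
E
```

```text
Gg [576.962 246.78   70.72 ]
no slip [(-25, -25, -35, array([248.9, 241.2])), (-25, 25, -35, array([384.6, 241.3])), (25, -25, -35, array([268.2, 216.5])), (25, 25, -35, array([365.6, 216.6])), (-25, -25, 35, array([257. , 402.7])), (-25, 25, 35, array([376.3, 402.8]))]
rot+3 [(-25, -25, -35, array([248.1, 246.1])), (-25, 25, -35, array([385.4, 246.2])), (25, -25, -35, array([267.6, 214.8])), (25, 25, -35, array([366.2, 214.8])), (-25, -25, 35, array([257.9, 402.1])), (-25, 25, 35, array([375.4, 402.2]))]
dx+2 [(-25, -25, -35, array([249.9, 239.9])), (-25, 25, -35, array([383.6, 240. ])), (25, -25, -35, array([268.7, 215.8])), (25, 25, -35, array([365. , 215.9])), (-25, -25, 35, array([257.8, 399.3])), (-25, 25, 35, array([375.5, 399.4]))]
dz+2 [(-25, -25, -35, array([249.2, 246.4])), (-25, 25, -35, array([384.4, 246.6])), (25, -25, -35, array([268.3, 220.4])), (25, 25, -35, array([365.4, 220.5])), (-25, -25, 35, array([257.2, 406.8])), (-25, 25, 35, array([376.1, 406.9]))]
```

```bash
python3 - <<'E'
import cv2
im=cv2.imread('pics/wrist6.png'); cv2.imwrite('pics/w6z.png',cv2.resize(im[200:410,230:410],None,fx=2.8,fy=2.8,interpolation=cv2.INTER_CUBIC))
g=cv2.cvtColor(im,cv2.COLOR_BGR2GRAY)
print(g[205:240,320]); print(g[355:405,320]); print(im[355:405:3,320])
E
```

```text
[188 188 189 189 188 188 151 124 122 123 122 122 120 121 121 121 123 121
 121 119 121 121 120 120 118 118 144 151 150 151 152 150 151 151 150]
[ 56  63  64  53  44  64 101 107 107 109 108 107 108 107 108 108 108 107
 106 108 108 107 108 107 108 107 107 107 107 107 108 108 107 107 107 108
 106 107 107 142 150 149 121 105  83  86  95  97  98  97]
[[ 54  56  58]
 [ 51  53  54]
 [ 45  82 158]
 [ 46  88 174]
 [ 45  87 174]
 [ 44  87 173]
 [ 43  85 172]
 [ 45  86 173]
 [ 45  87 173]
 [ 43  86 172]
 [ 44  87 173]
 [ 44  86 172]
 [ 44  85 172]
 [127 137 158]
 [ 94 114 145]
 [ 78  85  90]
 [ 53  94 122]]
```

View pics/w6z.png

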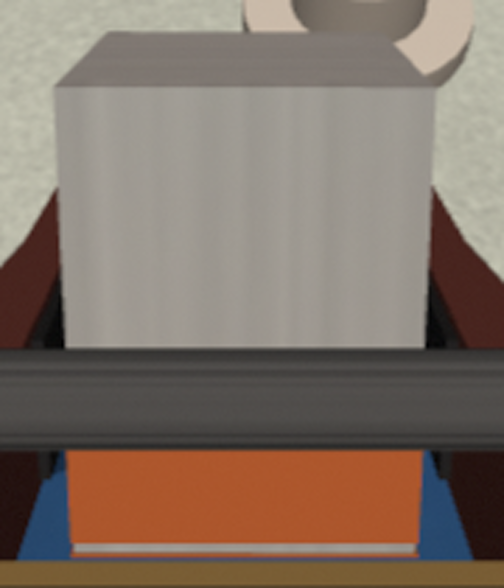

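The wrist view shows the cup held straight. Its closed-end edges are at rows 211 and 231 and its mouth edge at about row 396, against 216, 241 and 403 predicted with no slip. That means the cup slid about 2.5 mm towards its closed end in the grip, with about 1° of turn. The side view shows the plug lying in the tray. Next I carry the cup back.

```bash
python3 - <<'E'
from plan import *
def TT(y,el,turn): return Rtool(y,np.radians(el))@Ro.from_euler("z",-turn).as_matrix()
Rg=Ro.from_euler("xyz",[2.356,-.002,1.684]).as_matrix()
path([((622,-90,200),TT(-.2,40,2.1)),((610,110,195),TT(-.02,43,1.05)),((558,245,185),Rg)],[8,8,8])
E
```

```text
row cm [0.066 2.157 0.058] rot [ 0.102 -0.019 -0.055] deg/row 6.7212945807720015
    [-0.57   0.331  0.771  2.391  3.219  0.385  0.723] 0.0 0.0
    [-0.633  0.255  0.653  2.397  2.985  0.315  0.435] 0.0 0.0
   max qd 0.6074871572475931
row cm [-0.15   2.5   -0.062] rot [ 0.097 -0.005 -0.066] deg/row 6.738322998055152
    [-0.869  0.234  0.677  2.391  2.573  0.253  0.236] 0.0 0.0
    [-0.992  0.241  0.597  2.368  2.254  0.273 -0.05 ] 0.0 0.0
   max qd 0.8561054926077247
row cm [-0.65   1.688 -0.125] rot [ 0.094  0.008 -0.075] deg/row 6.90370864384456
    [-1.086  0.231  0.535  2.359  1.948  0.294 -0.328] 0.0 0.0
    [-1.114  0.236  0.407  2.347  1.819  0.351 -0.781] 0.0 0.0
   max qd 1.0198026511841336
```

Emit:
drive_tool --xyz '[[0.07,2.15,0.06],[0.07,2.15,0.06],[0.07,2.15,0.06],[0.07,2.15,0.06],[0.07,2.15,0.06],[0.07,2.15,0.06],[0.07,2.15,0.06],[0.07,2.15,0.06]]' --angular '[[0.102,-0.019,-0.055],[0.102,-0.019,-0.055],[0.102,-0.019,-0.055],[0.102,-0.019,-0.055],[0.102,-0.019,-0.055],[0.102,-0.019,-0.055],[0.102,-0.019,-0.055],[0.102,-0.019,-0.055]]'

```text
time_s: 12.6
ee_pos: [621.8, -90.1, 198.6]
tool_rot: [-2.603, 0.724, -2.609]
contact_force: [0.1, 0.4, -2.0]
width: 50.2
```

Emit:
drive_tool --xyz '[[-0.15,2.5,-0.06],[-0.15,2.5,-0.06],[-0.15,2.5,-0.06],[-0.15,2.5,-0.06],[-0.15,2.5,-0.06],[-0.15,2.5,-0.06],[-0.15,2.5,-0.06],[-0.15,2.5,-0.06]]' --angular '[[0.097,-0.005,-0.066],[0.097,-0.005,-0.066],[0.097,-0.005,-0.066],[0.097,-0.005,-0.066],[0.097,-0.005,-0.066],[0.097,-0.005,-0.066],[0.097,-0.005,-0.066],[0.097,-0.005,-0.066]]'

```text
time_s: 13.6
ee_pos: [609.8, 109.7, 193.8]
tool_rot: [2.655, 0.687, 2.418]
contact_force: [0.5, -0.0, -2.1]
width: 50.0
```

```bash
python3 - <<'E'
from plan import *
s,p,R=cur(); print(s["joint_positions"],p,s["width"])
Rg=Ro.from_euler("xyz",[2.356,-.002,1.684]).as_matrix()
path([((558,245,180),Rg)],[8])
E
```

```text
[-1.001  0.245  0.607  2.369  2.244  0.274 -0.046] [609.838 109.707 193.8  ] 49.96930738845669
row cm [-0.648  1.691 -0.173] rot [ 0.094  0.008 -0.075] deg/row 6.883234960123728
    [-1.082  0.239  0.531  2.36   1.958  0.296 -0.344] 0.0 0.0
    [-1.097  0.247  0.389  2.35   1.854  0.356 -0.82 ] 0.0 0.0
   max qd 1.0564279688331784
```

Emit:
drive_tool --xyz '[[-0.65,1.69,-0.15],[-0.65,1.69,-0.15],[-0.65,1.69,-0.15],[-0.65,1.69,-0.15],[-0.65,1.69,-0.15],[-0.65,1.69,-0.15],[-0.65,1.69,-0.15],[-0.65,1.69,-0.15]]' --angular '[[0.094,0.008,-0.075],[0.094,0.008,-0.075],[0.094,0.008,-0.075],[0.094,0.008,-0.075],[0.094,0.008,-0.075],[0.094,0.008,-0.075],[0.094,0.008,-0.075],[0.094,0.008,-0.075]]'

```text
time_s: 14.6
ee_pos: [557.9, 244.3, 181.7]
tool_rot: [2.358, -0.003, 1.68]
contact_force: [0.5, 0.1, -2.2]
width: 50.0
```

```bash
python3 - <<'E'
from plan import *
import cv2
s,p,R=cur(); print(s["joint_positions"],p,s["width"],s["contact_force"])
Rg=Ro.from_euler("xyz",[2.356,-.002,1.684]).as_matrix()
T0=np.array([590.1,248.3,57.5])+5*Rg[:,1]
# via: 40 mm off the plate along -x(cup), 5 mm up along cup z
path([(T0-40*Rg[:,2],Rg),(T0-10*Rg[:,2],Rg)],[8,8])
im=ctrl.read_camera("side")[:,:,::-1]
cv2.imwrite("pics/side7.png",cv2.resize(im[210:410,310:470],None,fx=3,fy=3,interpolation=cv2.INTER_CUBIC))
G=p-18.7*R[:,2]
for sx in(-25,25):
  for sy in(-25,25):
    for sz in(-35,35):
      u=proj("side",G+sx*R[:,2]+sy*R[:,0]+sz*R[:,1]); print((sx,sy,sz),(u-[310,210])*3)
cv2.imwrite("pics/wrist7.png",ctrl.read_camera("wrist")[:,:,::-1])
E
```

```text
[-1.102  0.242  0.396  2.35   1.837  0.353 -0.804] [557.89  244.32  181.697] 50.045038082847924 [ 0.494  0.135 -2.164]
row cm [ 0.095  0.014 -1.155] rot [-0. -0.  0.] deg/row 0.031071011949790808
    [-0.971  0.349  0.259  2.362  2.112  0.413 -1.106] 0.0 0.0
    [-0.868  0.461  0.148  2.366  2.286  0.503 -1.296] 0.0 0.0
   max qd 0.6842326278307391
row cm [ 0.263  0.03  -0.265] rot [0. 0. 0.] deg/row 0.0
    [-0.84   0.494  0.133  2.346  2.322  0.512 -1.322] 0.0 0.0
    [-0.814  0.527  0.12   2.326  2.354  0.521 -1.344] 0.0 0.0
   max qd 0.0759475464149375
(-25, -25, -35) [359.907 129.404]
(-25, -25, 35) [269.508  52.956]
(-25, 25, -35) [408.769 195.545]
(-25, 25, 35) [316.114 118.557]
(25, -25, -35) [279.571 202.494]
(25, -25, 35) [186.394 130.955]
(25, 25, -35) [323.594 271.379]
(25, 25, 35) [227.784 199.722]
```

View pics/side7.png

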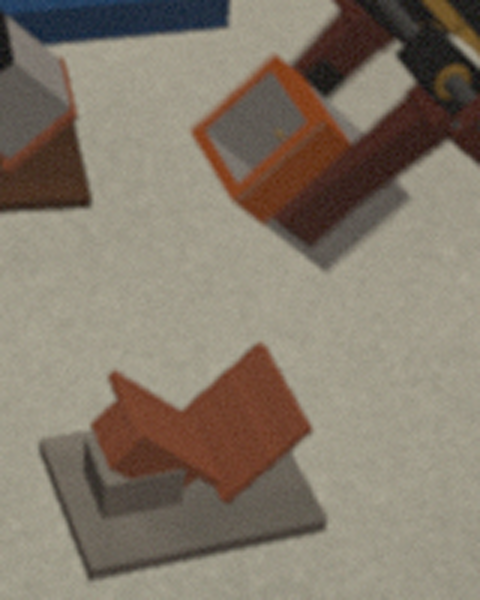

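View pics/wrist7.png

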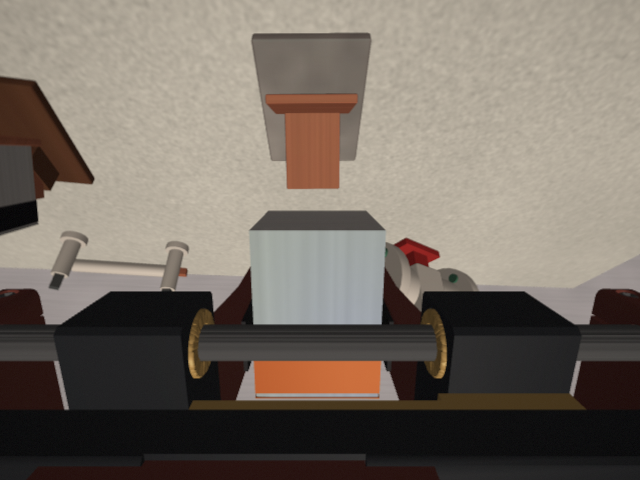

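Emit:
drive_tool --xyz '[[0.09,0.02,-1.2],[0.09,0.02,-1.2],[0.09,0.02,-1.2],[0.09,0.02,-1.2],[0.09,0.02,-1.2],[0.09,0.02,-1.2],[0.09,0.01,-1.2],[0.09,0.01,-0.9]]' --angular '[[0,0,0.001],[0,0,0.001],[0,0,0.001],[0,0,0.001],[0,0,0],[0,0,0],[0,0,0],[0,0,0]]'

```text
time_s: 15.7
ee_pos: [565.7, 244.8, 88.8]
tool_rot: [2.357, 0.001, 1.688]
contact_force: [0.3, -0.1, -1.3]
width: 49.8
```

```bash
python3 - <<'E'
from plan import *
import cv2
s,p,R=cur(); print(s["joint_positions"],p,s["width"],s["contact_force"])
Rg=Ro.from_euler("xyz",[2.356,-.002,1.684]).as_matrix()
T0=np.array([590.1,248.3,57.5])
d=Rg.T@(p-T0); print("offset in tool frame (y_cup,z_cup,x_cup)",d)
path([(T0+5*Rg[:,1]-8*Rg[:,2],Rg)],[8])
im=ctrl.read_camera("side")[:,:,::-1]
cv2.imwrite("pics/side8.png",cv2.resize(im[260:420,310:470],None,fx=3.5,fy=3.5,interpolation=cv2.INTER_CUBIC))
E
```

```text
[-0.875  0.462  0.161  2.368  2.302  0.498 -1.306] [565.729 244.826  88.777] 49.770723648773135 [ 0.265 -0.124 -1.292]
offset in tool frame (y_cup,z_cup,x_cup) [ -0.636   4.725 -39.516]
row cm [ 0.278  0.04  -0.276] rot [ 0.    -0.    -0.001] deg/row 0.03969907584354862
    [-0.848  0.498  0.146  2.345  2.334  0.508 -1.333] 0.0 0.0
    [-0.821  0.532  0.132  2.324  2.366  0.518 -1.357] 0.0 0.0
   max qd 0.07323700681313383
```

View pics/side8.png

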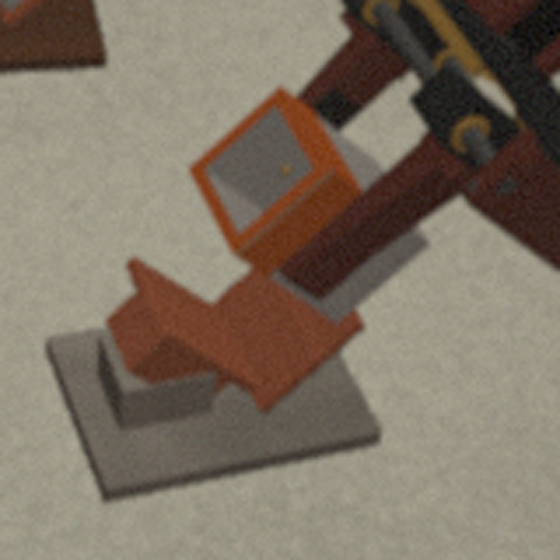

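The cup hangs parallel to the plate and a little above the stop. I'll keep moving in along +x.

Emit:
drive_tool --xyz '[[0.28,0.04,-0.28],[0.28,0.04,-0.28],[0.28,0.04,-0.28],[0.28,0.04,-0.28],[0.28,0.04,-0.28],[0.28,0.04,-0.28],[0.28,0.04,-0.28],[0.28,0.04,-0.28]]' --angular '[[0,0,-0.001],[0,0,-0.001],[0,0,-0.001],[0,0,0],[0,0,0],[0,0,0],[0,0,0],[0,0,0]]'

```text
time_s: 16.75
ee_pos: [588.1, 249.2, 67.1]
tool_rot: [2.357, -0.001, 1.685]
contact_force: [0.2, 0.7, -1.8]
width: 49.4
```

```bash
python3 - <<'E'
from plan import *
s,p,R=cur(); print(p,s["contact_force"])
Rg=Ro.from_euler("xyz",[2.356,-.002,1.684]).as_matrix()
T0=np.array([590.1,248.3,57.5]); print("offset",Rg.T@(p-T0), "force tool frame",Rg.T@s["contact_force"]); print(Rg)
E
```

```text
[588.134 249.232  67.134] [ 0.169  0.659 -1.845]
offset [ 1.168  5.506 -8.117] force tool frame [ 0.632 -1.134  1.477]
[[-0.113  0.703  0.703]
 [ 0.994  0.078  0.081]
 [ 0.002  0.707 -0.707]]
```

Emit:
drive_tool --xyz '[[0.08,-0.04,-0.07],[0.08,-0.04,-0.07],[0.08,0.01,-0.07],[0.08,0.01,-0.07],[0.07,0.01,-0.07],[0.07,0.01,-0.07],[0.07,0.01,-0.07],[0,0,0]]' --angular '[[0,0,0],[0,0,0],[0,0,0],[0,0,0],[0,0,0],[0,0,0],[0,0,0],[0,0,0]]'

```text
time_s: 17.75
ee_pos: [593.3, 248.9, 62.4]
tool_rot: [2.357, -0.001, 1.685]
contact_force: [0.4, -0.1, -2.4]
width: 49.7
```

```bash
python3 - <<'E'
from plan import *
s,p,R=cur(); print(p,s["contact_force"])
Rg=Ro.from_euler("xyz",[2.356,-.002,1.684]).as_matrix()
T0=np.array([590.1,248.3,57.5]); print("offset",Rg.T@(p-T0), "force tool frame",Rg.T@s["contact_force"])
E
```

```text
[593.304 248.937  62.428] [ 0.369 -0.136 -2.438]
offset [ 0.28   5.786 -1.181] force tool frame [-0.181 -1.476  1.972]
```

Emit:
drive_tool --xyz '[[0.04,0,-0.04],[0.04,0,-0.04],[0.04,0,-0.04],[0.02,0,-0.02],[0,0,0],[0,0,0],[0,0,0],[0,0,0]]' --angular '[[0,0,0],[0,0,0],[0,0,0],[0,0,0],[0,0,0],[0,0,0],[0,0,0],[0,0,0]]'

```text
time_s: 18.75
ee_pos: [594.7, 248.9, 61.1]
tool_rot: [2.357, -0.001, 1.685]
contact_force: [0.2, 0.5, -2.6]
width: 49.6
```

```bash
cat > off.py <<'E'
from plan import *
s,p,R=cur(); print(p,s["contact_force"],s["wrist_torque"],s["width"])
Rg=Ro.from_euler("xyz",[2.356,-.002,1.684]).as_matrix()
T0=np.array([590.1,248.3,57.5]); print("offset",Rg.T@(p-T0), "force tool frame",Rg.T@s["contact_force"])
E
python3 off.py
```

```text
[594.665 248.927  61.101] [ 0.244  0.486 -2.631] [-0.034  0.969  0.021] 49.64114285897727
offset [0.115 5.804 0.712] force tool frame [ 0.45  -1.652  2.071]
```

Emit:
drive_tool --xyz '[[0.04,0,-0.04],[0.04,0,-0.04],[0.03,0,-0.03],[0,0,0],[0,0,0],[0,0,0],[0,0,0],[0,0,0]]' --angular '[[0,0,0],[0,0,0],[0,0,0],[0,0,0],[0,0,0],[0,0,0],[0,0,0],[0,0,0]]'

```text
time_s: 19.75
ee_pos: [595.5, 249.0, 60.3]
tool_rot: [2.356, -0.002, 1.685]
contact_force: [-4.9, -0.8, 5.7]
width: 49.8
```

```bash
python3 off.py; python3 - <<'E'
from h import *
import cv2
im=ctrl.read_camera("side")[:,:,::-1]
cv2.imwrite("pics/side9.png",cv2.resize(im[280:410,310:470],None,fx=4.5,fy=4.5,interpolation=cv2.INTER_CUBIC))
E
```

```text
[595.468 248.976  60.29 ] [-4.904 -0.753  5.666] [-0.23   0.992 -0.086] 49.78884560658029
offset [0.071 5.798 1.854] force tool frame [-0.183  0.503 -7.513]
```

View pics/side9.png

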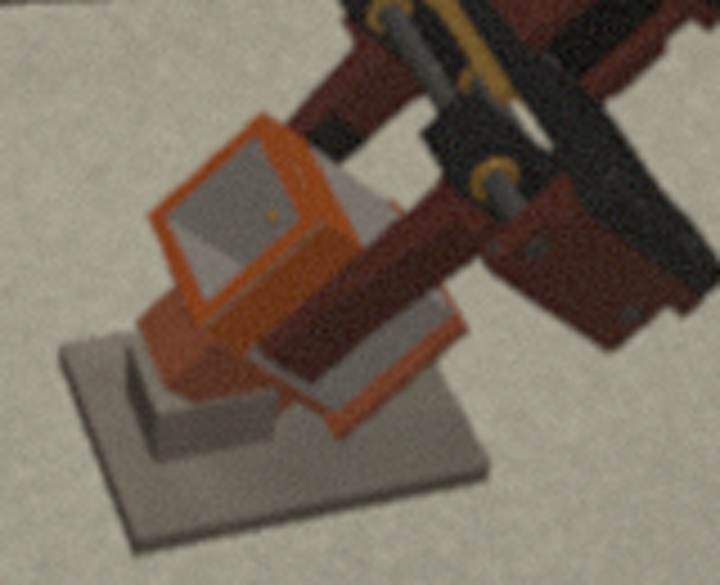

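Contact with the back plate came at 1.85 mm past the grasp depth (tool-frame force −7.5 N). I'll ease off it slightly and slide down towards the stop.

Emit:
drive_tool --xyz '[[-0.05,0,0.05],[-0.04,0,-0.04],[-0.04,0,-0.04],[-0.04,0,-0.04],[-0.03,0,-0.03],[-0.03,0,-0.03],[0,0,0],[0,0,0]]' --angular '[[0,0,0],[0,0,0],[0,0,0],[0,0,0],[0,0,0],[0,0,0],[0,0,0],[0,0,0]]'

```text
time_s: 20.8
ee_pos: [594.8, 248.9, 59.9]
tool_rot: [2.353, -0.002, 1.684]
contact_force: [1.4, -0.7, 5.1]
width: 50.0
```

```bash
python3 off.py
```

```text
[594.792 248.938  59.895] [ 1.388 -0.692  5.075] [-0.116 -0.05  -0.13 ] 50.04680176485149
offset [0.109 5.041 1.655] force tool frame [-0.834  4.51  -2.669]
```

```bash
python3 - <<'E'
from h import *
import cv2
im=ctrl.read_camera("side")[:,:,::-1]
a=cv2.resize(im[300:400,310:430],None,fx=6,fy=6,interpolation=cv2.INTER_CUBIC)
cv2.imwrite("pics/side10.png",a)
E
```

```text
(no output)
```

View pics/side10.png

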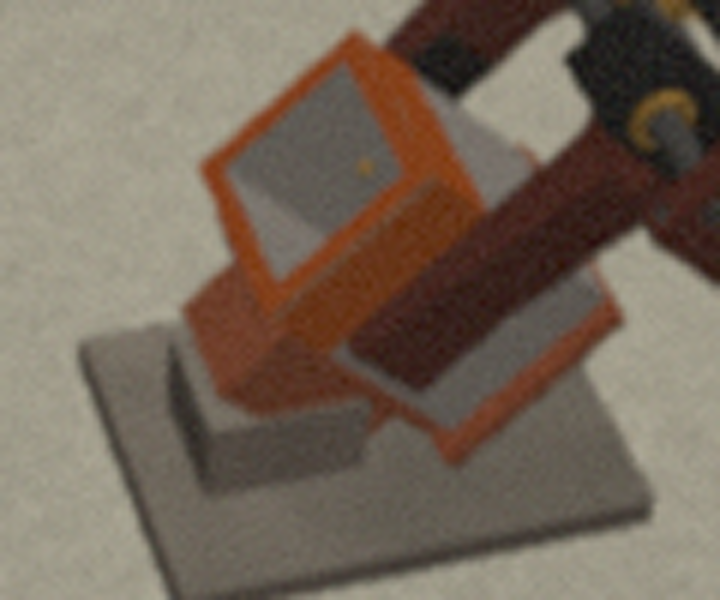

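The cup is down on the stop. The closed-end corner matches the first picture at zoomed (450,430), and the mouth sits about 1 px high because of the 1° turn in the grip. It should settle into the cradle when let go.

Emit:
drive_tool --xyz '[[0,0,0],[0,0,0],[0,0,0],[0,0,0],[0,0,0],[0,0,0],[0,0,0],[0,0,0]]' --angular '[[0,0,0],[0,0,0],[0,0,0],[0,0,0],[0,0,0],[0,0,0],[0,0,0],[0,0,0]]' --gripper 1

```text
time_s: 21.85
ee_pos: [593.5, 248.9, 58.7]
tool_rot: [2.357, -0.001, 1.685]
contact_force: [-0.2, -0.4, -0.1]
width: 87.6
```

```bash
python3 off.py;python3 - <<'E'
from h import *
import cv2
im=ctrl.read_camera("side")[:,:,::-1]
a=cv2.resize(im[300:400,310:430],None,fx=6,fy=6,interpolation=cv2.INTER_CUBIC)
cv2.imwrite("pics/side11.png",a)
E
```

```text
[593.469 248.939  58.676] [-0.194 -0.414 -0.053] [-0.044  0.728  0.054] 87.63545343102871
offset [0.257 3.249 1.587] force tool frame [-0.389 -0.207 -0.132]
```

View pics/side11.png

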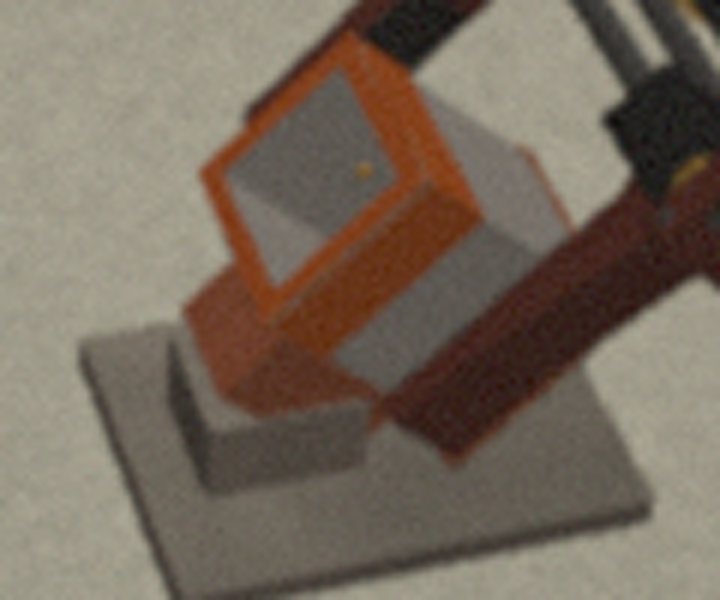

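The cup is seated with its mouth corners back at the first picture's pixels (350,38), (205,172) and (272,310). Backing out along −x.

Emit:
drive_tool --xyz '[[-0.35,-0.04,0.35],[-0.7,-0.08,0.7],[-0.7,-0.08,0.7],[-0.7,-0.08,0.7],[-0.7,-0.08,0.7],[-0.7,-0.08,0.7],[-0.7,-0.08,0.7],[-0.4,0,0.7]]' --angular '[[0,0,0],[0,0,0],[0,0,0],[0,0,0],[0,0,0],[0,0,0],[0,0,0],[0,0,0]]'

```text
time_s: 22.9
ee_pos: [543.4, 243.7, 111.6]
tool_rot: [2.357, -0.001, 1.685]
contact_force: [1.0, 0.1, 0.2]
width: 87.8
```

Emit:
drive_tool --xyz '[[0,0,1],[0,0,1.8],[0,0,1.8],[0,0,1.8],[0,0,1.8],[0,0,1.5],[0,0,0.8],[0,0,0]]' --angular '[[0,0,0],[0,0,0],[0,0,0],[0,0,0],[0,0,0],[0,0,0],[0,0,0],[0,0,0]]'

```text
time_s: 23.9
ee_pos: [544.0, 244.1, 217.0]
tool_rot: [2.356, -0.003, 1.685]
contact_force: [0.2, 0.7, -0.2]
width: 87.7
```

```bash
python3 - <<'E'
from h import *
import cv2
s,p,R=cur(); print(p,s["contact_force"],s["joint_positions"])
for n in ("side","top"):
    im=ctrl.read_camera(n)[:,:,::-1]; cv2.imwrite(f"pics/{n}12.png",im)
    o=cv2.imread(f"pics/{n}0.png")
    for nm,(x0,y0,x1,y1) in dict(orange=(320,295,425,400) if n=="side" else (130,222,196,305),black=(268,205,342,282) if n=="side" else (300,192,360,272)).items():
        print(n,nm,np.abs(im[y0:y1,x0:x1].astype(int)-o[y0:y1,x0:x1]).mean())
E
```

```text
[543.999 244.08  216.969] [ 0.185  0.667 -0.173] [-1.173  0.14   0.433  2.35   1.575  0.381 -0.521]
side orange 11.863310657596372
side black 8.794723294723294
top orange 16.254533284653768
top black 4.572708333333333
```

View pics/side12.png

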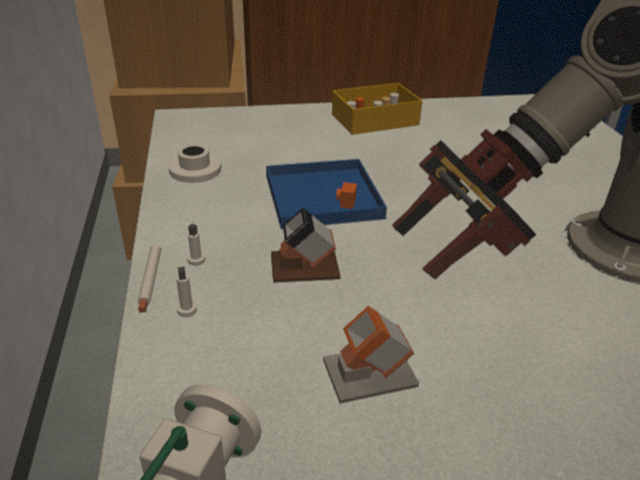

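View pics/top12.png

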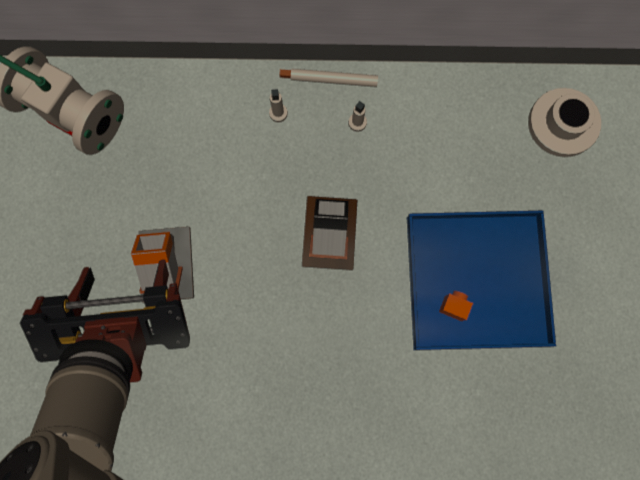

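The plug lies in the tray, at about (459,305) in the top view and (347,195) in the side view. The orange cup sits mouth up in its cradle at its starting pixels. The black cup's pixels haven't moved, and the gripper touches nothing.

```bash
python3 -c "
from workcell import ctrl
print(ctrl.close_job())"
```

```text
the job is handed in; nothing more can be done
None
```

The job is done and was handed in at about 24 s. I lifted the orange-banded cup out of its cradle and turned it mouth-down over the tray (about 56° below level). One rap on the tray floor, commanded at about 0.2 m/s, freed the plug. I then put the empty cup back in its cradle, mouth up, let go and backed the gripper away.

**Last checks, by eye in the side and top pictures:**
- **Plug:** it lies in the tray on its side, well inside the walls.
- **Orange cup:** the mouth corners are back at their starting pixels in the side view, to about 1 px.
- **Black cup:** it looks unmoved in both views.
- **Robot:** the gripper is open and clear, and the contact-force reading is below 1 N.

**What disagreed or gave no clear result:**
- **Slip in the grip:** the rap made the cup slide between the fingers. The pictures suggested about 2.5–3 mm along its axis, but when I set it down it met the stop nearer 5 mm. I seated it by the contact force instead, and it settled into place when released.
- **Picture comparison:** the pixel-difference check of the two cups was inconclusive. Its values were 4.6–16, with the arm covering part of the orange cup in the top view, so I relied on comparing the pictures by eye.
- **Impact force:** I did not see the peak force of the rap, only the readings at the end of each move. The highest of those was about 7.5 N.

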